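# Free the jammed instrument caddy from its case

## Task

The grey caddy has dropped crookedly into the black case and is caught under the case's metal lips, so the lid will not shut. Swing the lid fully open to its stop and leave it there, turn the caddy level by its orange handle so that its corners come free, without forcing it against the case or tipping it any steeper, and lift it out. Set it down flat on the blue mat, wholly on the mat and lengthwise along it, and let go, leaving everything else on the table where it is.

Things in the scene. Friction and masses are not known exactly. Their poses are not given: they have to be found in the camera images.
- case: Fixed black open-topped case, 190 (x) x 140 (y) x 111 (z) mm, on the left or right of the table. Origin: centre of its underside; z up; lid hinged along the +y rim. Walls 5, floor 6 mm thick; inside 180 x 130 mm. A yellow divider, 8 mm thick, runs across in y on the floor at about x = +8 mm, its top 36 mm above the table. The caddy lies inside.
- case_mouth (a point): Centre of the mouth, level with the rim, 111 mm above the table; axes as the case. Along both short (x) ends an aluminium lip, 5 mm thick (underside 106 mm above the table), reaches inward and leaves 158 mm in x (-79 to +79 mm). The leaning caddy spans 163 mm, its low -x top edge under the -x lip, and cannot pass; level within about 8 degrees it can.
- lid (a joint): Angle of the black lid (190 x 140 x 8 mm, about 0.25 kg): 0 = shut on the rim; 1.571 = upright; stop at 2.2 rad = fully open, leaning outward past the case's +y side. It starts ajar, at 0.8 to 1.05 rad. Stiff friction hinge (about 0.35 N m): it stays where it is left.
- lid_hinge (a point): A point on the lid's hinge line, at the middle of its length: in the case frame x 0, y +70, z 111 mm. Turns with the lid: x along the hinge line (as the case's x), -y from the hinge towards the lid's free edge, z the lid's outer face normal.
- lid_tab (a point): Middle of the outer end of the yellow tab on the lid's free edge, 164 mm from the hinge line, in the lid's mid-thickness. The tab is 70 mm (along the hinge) x 24 mm (outward, beyond the panel) x 10 mm thick. Axes as lid_hinge.
- caddy: Loose rigid grey caddy, 0.3 to 0.5 kg, 150 (x) x 84 (y) x 65 (z, to its rim) mm, filled to 45 mm. Origin: centre of its underside; z out of its top. Upright orange handle in the middle, 16 (x) x 64 (y) mm, its top 115 mm above the underside (50 above the rim). It starts leaning about 25 degrees on case floor and divider, -x end low, +x end high, its x along the case's x within 3 degrees.
- mat: Fixed blue mat, 210 (x) x 140 (y) x 4 (z) mm, with a white line near each long edge. Origin: centre of its underside; x along its length. It lies on the side of the table where the case is not.
- bottle: Loose white bottle, blue cap, 56 mm across, 150 mm tall, standing between case and mat. Origin: centre of its underside. Leave alone.
- jar: Loose jar, steel cap, 60 mm across, 75 mm tall, standing between case and mat, beyond the bottle. Origin: centre of its underside. Leave alone.
- tape: Loose yellow tape roll lying flat, 90 mm across, 36 mm tall, on the robot's side. Origin: centre of its underside. Leave alone.
- marker: Loose blue and white marker lying, 140 mm long, 15 mm thick, on the robot's side. Origin: underside, about the middle. Leave alone.
- hatchet: Loose black hatchet with steel head lying at the back, 250 mm long, 24 mm high. Origin: underside, about the middle. Leave alone.
- mug: Loose white mug, 80 mm across, 95 mm tall, on the robot's side, left. Origin: centre of its underside. Leave alone.
- stapler: Loose red and black stapler, 130 mm long, 46 mm high, on the robot's side, right. Origin: centre of its underside. Leave alone.

How it is judged:
By the outcome, as a careful person would: the job done as asked, in the order asked, and still so for the second after the job is handed in, with the robot touching nothing.
It also fails if it takes over 64 s, if anything falls off the work surface, if the arm or the gripper's body presses on something with over 40 N, if the wrist force passes 120 N, or if a joint passes its speed limit or range.

## Robot

A 6-joint arm with a two-finger parallel gripper is mounted at the origin on the work surface. World frame = base frame: x ahead of the robot, y to its left, z up, the work surface at z = 0. Lengths are in mm, angles in rad, forces in N, time in s.
With the tool pointing down it reaches from about 300 to 775 mm from the base axis. Payload 14.6 kg.
Tool frame: the origin (TCP) lies between the finger pads; the fingertips stand manip.finger_overhang ahead of it and the grasp point (between the pads) lies 2 mm behind it (manip.finger_overhang is the distance from the TCP to the fingertips, in mm); z points along the fingers, y is the direction in which the jaws open and shut (so a half turn about z gives the same grasp; the last joint's range is limited). The gripper opens to 94 mm and grips with 3 to 60 N. Pads are 16 mm wide; open, the fingers measure 119 mm over their backs; the gripper's body (75 mm by 177 mm) begins 78 mm behind the grasp point.
Start: joints at [1.066, 0.3, 1.521, -0, 1.321, -0.067], TCP at [233.168, 498.119, 222.446] pointing down, gripper open.
Joint ranges: [-3.03, 3.03], [-0.79, 2.21], [0.23, 2.52], [-1.04, 4.18], [0, 3.07], [-2.55, 2.55]. Speed limits (rad/s): [2.22, 2.22, 2.57, 3.14, 3.14, 3.14].

## Interface

Orientations are given as [roll, pitch, yaw] about the fixed x, y, z axes, in that order (R = Rz(yaw) Ry(pitch) Rx(roll)).
In Python, from cell import manip gives the robot as it stands.
- The arm moves only by the tool drive_tool, never from a script. Its argument "steps" is a list of rows, each an object with "delta_pos": the shift along the world's x, y, z in mm, a list of three; "yaw": the turn about the world's z in rad; "hand": the finger opening in mm, from 0 to 94. A call has 1 to 5 rows; each row shifts and turns the commanded pose from where the row before left it; what a row does not reach is not made up. A row lasts 1/12 s, in which the tool goes at most 41.7 mm and 7.16 degrees, less where a joint would pass 70% of its speed; a pose out of reach is approached as far as the arm can. A call is refused whole if a number of a shift passes 41.7 or a number of a turn 0.125, either way. A call with a gripper value outside its range is refused whole. The fingers move at their own pace and stop on an object; "squeeze" is the grip in N (left out, the last holds). Time passes only in rows, so rows that do not move let the fingers close. It gives the time, the measured TCP pose, the force and the opening at its end, in the units of the state.
- manip.read_state(): the state, without advancing time (a new reading comes with each control period).
- manip.camera(name): name is "scene" or "top"; returns a dict with "frame" (420x560x3 uint8, red, green, blue), "range_z" (420x560 float32, mm along the optical axis (not along the pixel's ray), 0 where there is no reading), "intrinsics" (3x3 intrinsics, pixels), "dist_coeffs" ([k1, k2, p1, p2, k3] as OpenCV has them; the pictures are not rectified), "position" and "attitude" of the camera in the world. Camera axes: x right, y down, z forward; pixel columns grow to the right and rows downward; lengths in mm; the calibration is good to about 2 mm. A picture is of the moment at which its call begins.
- manip.sign_off(): hands the job in, once; it reports no verdict.
The state is a dict: "clock": time; "joints": joint angles; "qd": joint speeds; "effort": joint torques, N m; "eef_pos": TCP position; "eef_rot": TCP orientation; "wrist_force": force on the tool from outside, world axes, zero at the start; "moment": the same for the moment, N m; "finger_gap": finger opening in mm.
Only numpy, scipy, OpenCV 4.12 (cv2) and the standard library are available. Lean on these libraries where they do the work, as an engineer would, in place of code of your own. Each camera call takes 0.05 s, during which the arm holds its last target.

## Working session

There is one attempt and no reset: what is moved stays moved. The work goes in short steps, Python scripts to look and compute and a tool call to move; the robot and the scene stay as the last step left them, time stands still between calls to the robot, and variables do not carry over. Pictures are saved under pics/ and viewed, and the job is handed in when it is done.

Besides the shell and the picture viewer there is one more tool, called after "Emit:" by a JSON object that holds its "api" and its "payload", one argument or row to a line. drive_tool: Moves the arm, as the interface text tells. Its arguments: {"type":"object","properties":{"steps":{"type":"array"},"squeeze":{"type":"number"}},"required":["steps"]}

```bash
ls; mkdir -p pics
cat > h.py <<'E'
import numpy as np, cv2
from cell import manip
def cam(name,save=None):
    c=manip.camera(name)
    if save: cv2.imwrite('pics/'+save,cv2.cvtColor(c['frame'],cv2.COLOR_RGB2BGR))
    return c
def Rm(c):
    a=np.array(c['attitude'],float)
    if a.shape==(3,3): return a
    if a.size==4: raise Exception(a)
    r,p,y=a
    from scipy.spatial.transform import Rotation as R
    return R.from_euler('xyz',a).as_matrix()
def pts(c,uv):
    """world points from depth at pixels uv Nx2"""
    uv=np.asarray(uv,float).reshape(-1,2)
    n=cv2.undistortPoints(uv.reshape(-1,1,2),np.array(c['intrinsics'],float),np.array(c['dist_coeffs'],float)).reshape(-1,2)
    z=c['range_z'][uv[:,1].astype(int),uv[:,0].astype(int)]
    P=np.c_[n*z[:,None],z]
    return P@Rm(c).T+np.array(c['position'])
def plane(c,uv,h):
    uv=np.asarray(uv,float).reshape(-1,2)
    n=cv2.undistortPoints(uv.reshape(-1,1,2),np.array(c['intrinsics'],float),np.array(c['dist_coeffs'],float)).reshape(-1,2)
    d=np.c_[n,np.ones(len(n))]@Rm(c).T; o=np.array(c['position'],float)
    return o+d*((h-o[2])/d[:,2])[:,None]
def cloud(c):
    H,W=c['range_z'].shape
    v,u=np.mgrid[0:H,0:W]
    P=pts(c,np.c_[u.ravel(),v.ravel()]).reshape(H,W,3)
    P[c['range_z']==0]=np.nan
    return P
E
python3 - <<'E'
from h import *
print(manip.read_state(), manip.finger_overhang)
for n in ('scene','top'):
    c=cam(n,n+'0.png'); print(n,c['position'],c['attitude'],c['intrinsics'],c['dist_coeffs'],(c['range_z']==0).mean())
E
```

```text
pics
{'clock': 0.0, 'joints': array([ 1.06640774e+00,  3.00480604e-01,  1.52159045e+00, -4.22101077e-05,
        1.32071397e+00, -6.65853837e-02]), 'qd': array([ 2.72619258e-04, -9.88979861e-04,  8.39488594e-04, -2.40376917e-06,
        3.90194222e-05,  6.80958064e-04]), 'effort': array([ 6.97115302e-04, -5.31828153e+01, -3.52729511e+01,  7.08051352e-02,
        2.45550263e-02, -1.39454842e-04]), 'eef_pos': array([233.05596337, 497.90393511, 221.87715056]), 'eef_rot': array([-3.14040021e+00, -3.85412743e-05,  2.70379990e+00]), 'wrist_force': array([0.56970743, 0.2039889 , 0.52494156]), 'moment': array([ 0.00095853, -0.00489843,  0.00351775]), 'finger_gap': 93.8314459369697} 17.0
scene [1169.04350435   92.11967581  907.22786493] [-2.48087233e+00  2.15490473e-03  1.70500550e+00] [[469.29559098   0.         282.16702906]
 [  0.         469.29559098 214.51660442]
 [  0.           0.           1.        ]] [-0.01791798  0.          0.          0.          0.        ] 0.004136904761904762
top [ 393.40761406   -7.64133663 1279.10970064] [-3.03799709 -0.00481316 -1.58110208] [[453.71101797   0.         280.74522733]
 [  0.         453.71101797 215.37064243]
 [  0.           0.           1.        ]] [-0.00712914  0.          0.          0.          0.        ] 0.003949829931972789
```

View pics/scene0.png

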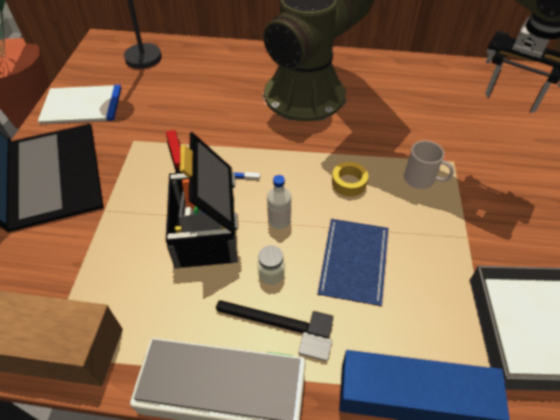

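View pics/top0.png

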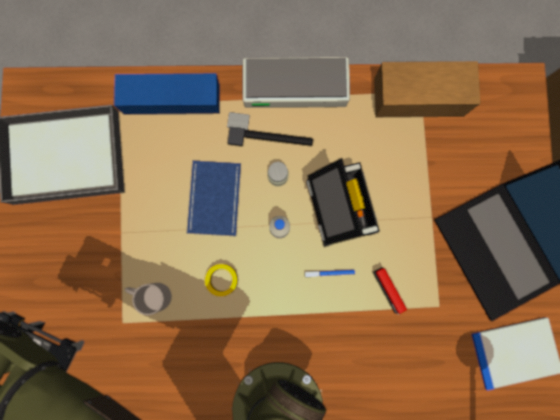

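Run:
```python
from h import *
c=cam('scene');np.save('s.npy',cloud(c)); cv2.imwrite('pics/s1.png',cv2.cvtColor(cv2.resize(c['frame'][120:280,150:300],None,fx=4,fy=3.75,interpolation=2),cv2.COLOR_RGB2BGR))
t=cam('top');np.save('t.npy',cloud(t)); cv2.imwrite('pics/t1.png',cv2.cvtColor(cv2.resize(t['frame'][140:260,290:400],None,fx=5,fy=5,interpolation=2),cv2.COLOR_RGB2BGR))
S=np.load('s.npy');T=np.load('t.npy')
for n,P in(('s',S),('t',T)):
    z=P[...,2]; m=abs(z)<15
    print(n,m.sum(),np.nanmedian(z[m]))
# height profile in top along rows
for r in range(165,245,6): print(r,[tuple(np.round(T[r,u]).astype(int)) for u in range(305,380,8) if np.isfinite(T[r,u,0])])
```

```text
s 135299 1.8809782758867186
t 143775 -0.016630451384571643
165 [(np.int64(671), np.int64(-86), np.int64(-1)), (np.int64(672), np.int64(-110), np.int64(-5)), (np.int64(670), np.int64(-132), np.int64(2)), (np.int64(628), np.int64(-133), np.int64(195)), (np.int64(622), np.int64(-149), np.int64(220)), (np.int64(669), np.int64(-201), np.int64(2)), (np.int64(646), np.int64(-206), np.int64(108)), (np.int64(669), np.int64(-247), np.int64(3)), (np.int64(668), np.int64(-269), np.int64(5)), (np.int64(669), np.int64(-294), np.int64(-2))]
171 [(np.int64(654), np.int64(-86), np.int64(-2)), (np.int64(653), np.int64(-109), np.int64(2)), (np.int64(619), np.int64(-116), np.int64(168)), (np.int64(614), np.int64(-133), np.int64(190)), (np.int64(608), np.int64(-149), np.int64(218)), (np.int64(606), np.int64(-166), np.int64(230)), (np.int64(640), np.int64(-214), np.int64(59)), (np.int64(629), np.int64(-226), np.int64(112)), (np.int64(652), np.int64(-270), np.int64(0)), (np.int64(652), np.int64(-293), np.int64(0))]
177 [(np.int64(636), np.int64(-86), np.int64(-1)), (np.int64(610), np.int64(-98), np.int64(1
[... 4935 characters left out ...]
int64(453), np.int64(-169), np.int64(186)), (np.int64(451), np.int64(-184), np.int64(211)), (np.int64(463), np.int64(-241), np.int64(0)), (np.int64(462), np.int64(-263), np.int64(2)), (np.int64(462), np.int64(-286), np.int64(1))]
243 [(np.int64(447), np.int64(-83), np.int64(3)), (np.int64(447), np.int64(-105), np.int64(-2)), (np.int64(447), np.int64(-128), np.int64(-1)), (np.int64(441), np.int64(-135), np.int64(134)), (np.int64(447), np.int64(-173), np.int64(-1)), (np.int64(446), np.int64(-196), np.int64(-3)), (np.int64(446), np.int64(-217), np.int64(4)), (np.int64(446), np.int64(-242), np.int64(-7)), (np.int64(445), np.int64(-263), np.int64(3)), (np.int64(445), np.int64(-286), np.int64(1))]
```

Run:
```python
from h import *
for n,f in(('top','t.npy'),('scene','s.npy')):
    c=cam(n);hsv=cv2.cvtColor(c['frame'],cv2.COLOR_RGB2HSV);P=np.load(f)
    ok=(P[...,0]>250)&(P[...,0]<750)&(abs(P[...,1])<420)
    for nm,lo,hi in(('yellow',(22,150,120),(35,255,255)),('orange',(5,150,120),(18,255,255)),('blue',(105,80,30),(125,255,255))):
        m=cv2.inRange(hsv,lo,hi)&(ok*255).astype(np.uint8)
        k,l,st,ce=cv2.connectedComponentsWithStats(m)
        for i in range(1,k):
            if st[i,4]>15:
                Q=P[l==i]; print(n,nm,st[i],'med',np.nanmedian(Q,0).round(),'min',np.nanpercentile(Q,3,axis=0).round(),'max',np.nanpercentile(Q,97,axis=0).round())
```

```text
top yellow [347 179  17  31 313] med [ 550. -185.  247.] min [ 517. -237.   31.] max [ 583. -172.  255.]
top yellow [204 264  34  33 506] med [350. 151.  35.] min [310. 109.   9.] max [388. 192.  40.]
top orange [358 210   5   7  31] med [ 516. -214.  141.] min [ 508. -245.    6.] max [ 533. -209.  145.]
top orange [382 268  46  47 166] med [ 258. -372.    2.] min [ 250. -417.   -5.] max [ 368. -297.   48.]
top orange [327 310  69   5 162] med [ 253. -261.   -1.] min [ 251. -321.   -5.] max [ 259. -146.    4.]
top blue [ 188  162   52   73 2839] med [577. 174.   3.] min [483. 120.  -2.] max [675. 230.   8.]
top blue [275 219  10  10  82] med [489. -10. 150.] min [479. -21. 144.] max [502.   0. 154.]
top blue [320 270  35   6 137] med [ 365. -169.   12.] min [ 360. -213.    8.] max [ 371. -125.   16.]
scene yellow [182 146   3  10  23] med [ 533. -193.  255.] min [ 522. -197.  253.] max [ 544. -190.  257.]
scene yellow [182 157   3  12  23] med [ 571. -183.  255.] min [ 553. -187.  252.] max [ 580. -180.  256.]
scene yellow [333 166  35  23 323] med [369. 144.  37.] min [329. 111.  21
[... 267 characters left out ...]
  63] med [ 254. -391.    2.] min [ 250. -419.   -2.] max [ 270. -350.   16.]
scene orange [179 145   2  22  41] med [ 351. -287.   47.] min [ 314. -297.   38.] max [ 564. -191.  250.]
scene orange [182 179   7  19  61] med [ 523. -210.  142.] min [ 500. -222.  108.] max [ 536. -205.  147.]
scene orange [187 202   6   6  17] med [ 543. -203.   94.] min [ 541. -208.   89.] max [ 545. -198.  100.]
scene blue [235 173   9   5  43] med [ 367. -131.   13.] min [ 360. -141.    6.] max [ 371. -120.   18.]
scene blue [274 175  10  12 100] med [496.  -9. 151.] min [482. -18. 140.] max [503.   1. 154.]
scene blue [ 319  220   66   85 3900] med [591. 176.   5.] min [485. 120.   2.] max [677. 231.   8.]
```

View pics/s1.png

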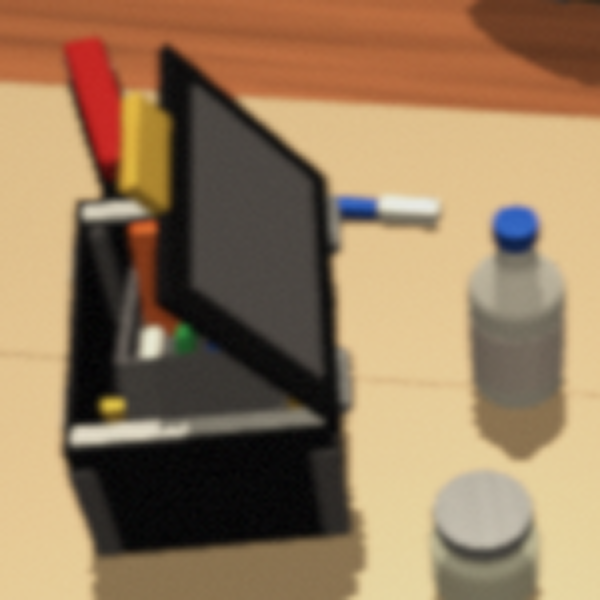

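View pics/t1.png

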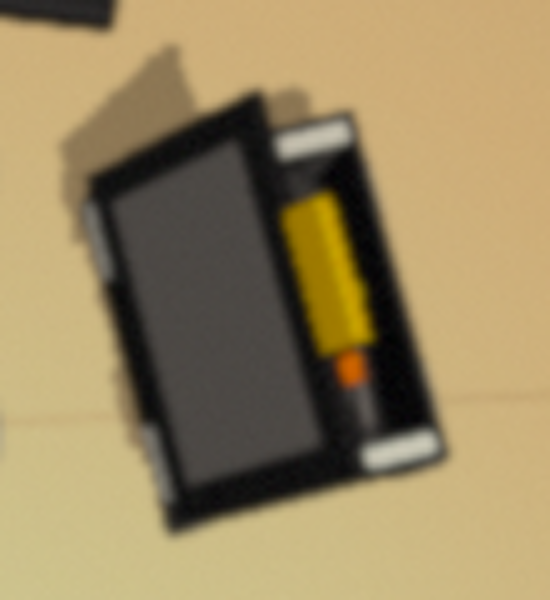

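Run:
```python
from h import *
T=np.load('t.npy');S=np.load('s.npy')
X=[]
for P in(T,S):
    m=(P[...,0]>420)&(P[...,0]<660)&(P[...,1]>-215)&(P[...,1]<-85)&(P[...,2]>125)&(P[...,2]<250)
    Q=P[m]; 
    for _ in range(6):
        c0=Q.mean(0);u,s,v=np.linalg.svd(Q-c0,full_matrices=False);n=v[2]*np.sign(v[2][2])
        d=(Q-c0)@n; Q=Q[abs(d)<max(2.0*d.std(),3)]
    h=np.cross(n,[0,0,1]);h/=np.linalg.norm(h);h*=np.sign(h[0])
    print(len(Q),c0.round(1),'n',n.round(3),'std',d.std().round(2),'angle',np.arccos(n[2]),'yaw',np.arctan2(h[1],h[0]))
    # point on plane at z=111(underside)/115 near x=c0
    for z in(111,119):
        e=np.cross(h,n);e*=np.sign(-e[2]);k=(z-c0[2])/e[2];print(z,(c0+k*e).round(1))
# lips
for nm in('top','scene'):
    c=cam(nm);hsv=cv2.cvtColor(c['frame'],cv2.COLOR_RGB2HSV);P=T if nm=='top' else S
    m=((hsv[...,1]<60)&(hsv[...,2]>130)&(P[...,2]>60)&(P[...,2]<135)&(P[...,0]>440)&(P[...,0]<680)&(P[...,1]<-90)&(P[...,1]>-300)).astype(np.uint8)
    k,l,st,ce=cv2.connectedComponentsWithStats(m)
    for i in range(1,k):
        if st[i,4]>12:
            pp=np.argwhere(l==i)[:,::-1].astype(np.float32)
            r=cv2.minAreaRect(pp);b=cv2.boxPoints(r)
            print(nm,st[i],'z',np.nanmedian(P[l==i][:,2]).round(1),plane(c,b,111)[:,:2].round().tolist())
c=cam('top');print('corners',plane(c,[(360.5,162.7),(379,231.5)],111).round(1))
```

```text
2690 [ 537.4 -147.4  187.6] n [-0.204  0.816  0.54 ] std 1.39 angle 0.9999079858703551 yaw 0.24428836148027017
111 [525.5 -99.7 111. ]
119 [ 526.7 -104.6  119. ]
2831 [ 547.6 -143.4  188.3] n [-0.199  0.818  0.54 ] std 1.22 angle 1.0005439933862839 yaw 0.2390375687197382
111 [535.9 -95.2 111. ]
119 [ 537.1 -100.2  119. ]
top [346 164  14   7  66] z 110.0 [[641.0, -185.0], [650.0, -220.0], [638.0, -223.0], [629.0, -187.0]]
top [363 227  15   7  64] z 110.2 [[476.0, -225.0], [485.0, -262.0], [474.0, -264.0], [465.0, -227.0]]
scene [170 174  16   5  61] z 112.1 [[485.0, -261.0], [473.0, -265.0], [468.0, -230.0], [480.0, -227.0]]
scene [185 208   6   8  43] z 104.7 [[566.0, -204.0], [565.0, -194.0], [583.0, -189.0], [585.0, -199.0]]
scene [212 231  14   2  18] z 112.6 [[619.0, -132.0], [615.0, -105.0], [618.0, -105.0], [621.0, -132.0]]
scene [167 232  31   7 141] z 112.1 [[637.0, -225.0], [622.0, -164.0], [635.0, -160.0], [650.0, -220.0]]
corners [[ 651.6 -225.2  111. ]
 [ 470.4 -267.8  111. ]]
```

Emit:
{"api": "drive_tool", "payload": {
  "steps": [
    {"delta_pos":[16,-34,14],"yaw":-0.12,"hand":0},
    {"delta_pos":[16,-34,14],"yaw":-0.12,"hand":0},
    {"delta_pos":[16,-34,14],"yaw":-0.12,"hand":0},
    {"delta_pos":[16,-34,14],"yaw":-0.12,"hand":0},
    {"delta_pos":[16,-34,14],"yaw":-0.12,"hand":0}
  ],
  "squeeze": 10
}}

```text
clock: 0.87
eef_pos: [313.4, 326.5, 293.2]
eef_rot: [3.141, -0.0, 2.098]
wrist_force: [0.4, 0.7, -0.0]
finger_gap: 64.1
```

Emit:
{"api": "drive_tool", "payload": {
  "steps": [
    {"delta_pos":[16,-37,4],"yaw":-0.12,"hand":0},
    {"delta_pos":[16,-37,4],"yaw":-0.12,"hand":0},
    {"delta_pos":[16,-37,4],"yaw":-0.12,"hand":0},
    {"delta_pos":[16,-37,4],"yaw":-0.12,"hand":0},
    {"delta_pos":[16,-37,4],"yaw":-0.12,"hand":0}
  ]
}}

```text
clock: 1.28
eef_pos: [393.4, 141.2, 312.9]
eef_rot: [3.141, -0.0, 1.498]
wrist_force: [1.0, 0.2, 0.5]
finger_gap: 30.5
```

Emit:
{"api": "drive_tool", "payload": {
  "steps": [
    {"delta_pos":[16,-37,0],"yaw":-0.12,"hand":0},
    {"delta_pos":[16,-37,0],"yaw":-0.12,"hand":0},
    {"delta_pos":[16,-37,0],"yaw":-0.12,"hand":0},
    {"delta_pos":[16,-37,0],"yaw":-0.12,"hand":0},
    {"delta_pos":[16,-37,0],"yaw":-0.12,"hand":0}
  ]
}}

```text
clock: 1.7
eef_pos: [473.5, -44.0, 312.6]
eef_rot: [3.141, -0.0, 0.898]
wrist_force: [0.1, 1.1, -0.3]
finger_gap: 0.8
```

Emit:
{"api": "drive_tool", "payload": {
  "steps": [
    {"delta_pos":[16,-37,0],"yaw":-0.11,"hand":0},
    {"delta_pos":[16,-37,0],"yaw":-0.11,"hand":0},
    {"delta_pos":[16,-37,0],"yaw":-0.11,"hand":0},
    {"delta_pos":[16,-37,0],"yaw":-0.11,"hand":0},
    {"delta_pos":[16,-37,0],"yaw":-0.11,"hand":0}
  ]
}}

```text
clock: 2.12
eef_pos: [553.5, -229.0, 312.4]
eef_rot: [3.142, -0.0, 0.348]
wrist_force: [1.1, 0.7, -0.5]
finger_gap: 0.7
```

Emit:
{"api": "drive_tool", "payload": {
  "steps": [
    {"delta_pos":[7,-14,0],"yaw":-0.106,"hand":0},
    {"delta_pos":[0,0,-30],"yaw":0,"hand":0},
    {"delta_pos":[0,0,-30],"yaw":0,"hand":0},
    {"delta_pos":[0,0,-10],"yaw":0,"hand":0}
  ]
}}

```text
clock: 2.45
eef_pos: [559.0, -240.7, 237.9]
eef_rot: [-3.138, 0.004, 0.247]
wrist_force: [1.2, 0.7, -0.0]
finger_gap: 0.4
```

Run:
```python
from h import *
s=manip.read_state();print(s['clock'],s['eef_pos'],s['eef_rot'],s['wrist_force'],s['joints'].round(2))
c=cam('scene'); cv2.imwrite('pics/s2.png',cv2.cvtColor(cv2.resize(c['frame'][60:280,130:330],None,fx=3,fy=2.7,interpolation=2),cv2.COLOR_RGB2BGR))
```

```text
2.45 [ 559.04211133 -240.71121789  237.93484967] [-3.1377863   0.00439233  0.24720328] [ 1.21198555  0.66704773 -0.02254635] [-0.47  0.43  1.32  0.    1.41  0.86]
```

View pics/s2.png

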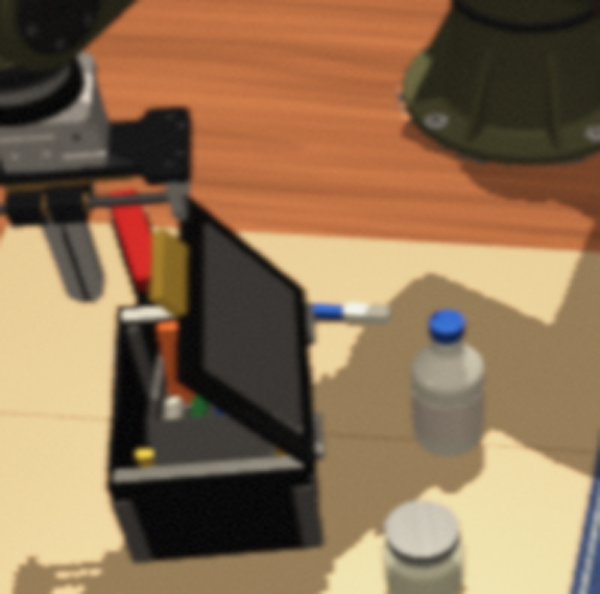

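Emit:
{"api": "drive_tool", "payload": {
  "steps": [
    {"delta_pos":[-3.6,14.6,0],"yaw":0,"hand":0},
    {"delta_pos":[-3.6,14.6,0],"yaw":0,"hand":0},
    {"delta_pos":[-3.6,14.6,0],"yaw":0,"hand":0},
    {"delta_pos":[-3.6,14.6,0],"yaw":0,"hand":0},
    {"delta_pos":[-3.6,14.6,0],"yaw":0,"hand":0}
  ]
}}

```text
clock: 2.92
eef_pos: [542.6, -167.6, 244.8]
eef_rot: [3.139, -0.003, 0.248]
wrist_force: [1.1, -3.5, 2.9]
finger_gap: 0.9
```

Emit:
{"api": "drive_tool", "payload": {
  "steps": [
    {"delta_pos":[-3.6,14.6,0],"yaw":0,"hand":0},
    {"delta_pos":[-3.6,14.6,0],"yaw":0,"hand":0},
    {"delta_pos":[-3.6,14.6,0],"yaw":0,"hand":0},
    {"delta_pos":[-3.6,14.6,0],"yaw":0,"hand":0}
  ]
}}

```text
clock: 3.25
eef_pos: [527.3, -108.1, 242.5]
eef_rot: [-3.142, 0.0, 0.248]
wrist_force: [1.3, -3.0, -1.8]
finger_gap: 0.5
```

Run:
```python
from h import *
s=manip.read_state();print(s['clock'],s['eef_pos'],s['eef_rot'],s['wrist_force'],s['joints'].round(2))
c=cam('scene'); cv2.imwrite('pics/s3.png',cv2.cvtColor(cv2.resize(c['frame'][60:280,130:330],None,fx=3,fy=2.7,interpolation=2),cv2.COLOR_RGB2BGR))
```

```text
3.25 [ 527.33005058 -108.08186843  242.46541994] [-3.14158588e+00  2.25072947e-04  2.47969288e-01] [ 1.29971877 -2.98441191 -1.83068807] [-0.27  0.26  1.53 -0.    1.36  1.05]
```

View pics/s3.png

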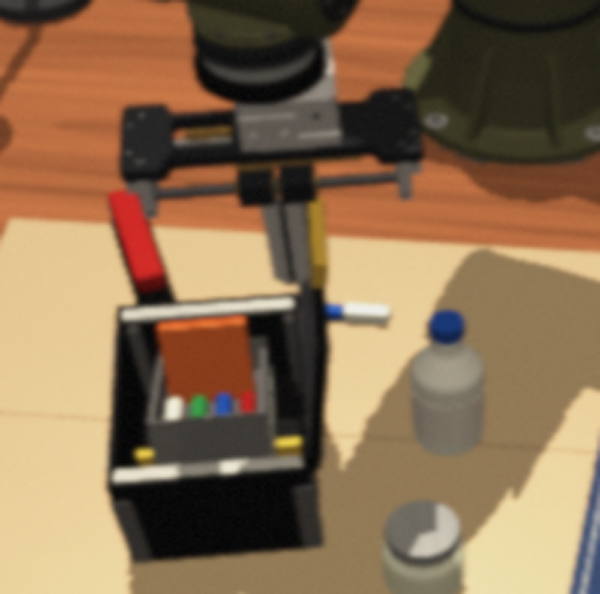

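Emit:
{"api": "drive_tool", "payload": {
  "steps": [
    {"delta_pos":[-3.6,14.6,0],"yaw":0,"hand":0},
    {"delta_pos":[-3.6,14.6,0],"yaw":0,"hand":0},
    {"delta_pos":[-3.6,14.6,0],"yaw":0,"hand":0},
    {"delta_pos":[-2.4,9.7,0],"yaw":0,"hand":0}
  ]
}}

```text
clock: 3.63
eef_pos: [514.1, -54.7, 242.2]
eef_rot: [-3.141, 0.001, 0.248]
wrist_force: [0.4, -2.2, -0.5]
finger_gap: 0.5
```

Emit:
{"api": "drive_tool", "payload": {
  "steps": [
    {"delta_pos":[-1.2,4.9,0],"yaw":0,"hand":0},
    {"delta_pos":[-1.2,4.9,0],"yaw":0,"hand":0}
  ]
}}

```text
clock: 3.8
eef_pos: [512.1, -45.7, 242.4]
eef_rot: [-3.142, 0.0, 0.248]
wrist_force: [0.8, -2.0, -0.2]
finger_gap: 0.3
```

```bash
cat > lid.py <<'E'
from h import *
c=cam('scene'); t=cam('top')
for P in(cloud(t),cloud(c)):
    ux=np.array([.971,.24]);uy=np.array([-.24,.971])
    X=P[...,:2]@ux;Y=P[...,:2]@uy
    m=(X>410)&(X<570)&(Y>-245)&(Y<-110)&(P[...,2]>135)&(P[...,2]<225)
    Q=np.c_[Y[m],P[...,2][m]]
    if len(Q)<20: print('few');continue
    for _ in range(8):
        c0=Q.mean(0);v=np.linalg.svd(Q-c0,full_matrices=False)[2];d=(Q-c0)@v[1];Q=Q[abs(d)<max(2*d.std(),3)]
    e=v[0]*np.sign(v[0][1]); print(len(Q),'lid angle',np.arctan2(e[1],-e[0]),c0,d.std())
E
python3 lid.py
```

```text
274 lid angle 2.154497316994232 [-191.24133435  177.97631601] 1.0203137683898857
1419 lid angle 2.1508689893043913 [-192.01825815  177.74518726] 0.7862937504446313
```

Near the stop; push until the force rises.

Emit:
{"api": "drive_tool", "payload": {
  "steps": [
    {"delta_pos":[-1.0,4,0],"yaw":0,"hand":0},
    {"delta_pos":[-0.7,3,0],"yaw":0,"hand":0},
    {"delta_pos":[0,0,0],"yaw":0,"hand":0}
  ]
}}

```text
clock: 4.15
eef_pos: [510.4, -39.0, 242.4]
eef_rot: [-3.141, 0.0, 0.248]
wrist_force: [-0.1, -0.9, -0.5]
finger_gap: 0.3
```

Emit:
{"api": "drive_tool", "payload": {
  "steps": [
    {"delta_pos":[-0.7,3,0],"yaw":0,"hand":0},
    {"delta_pos":[-0.5,2,0],"yaw":0,"hand":0}
  ]
}}

```text
clock: 4.32
eef_pos: [509.7, -35.7, 242.7]
eef_rot: [3.138, -0.0, 0.247]
wrist_force: [4.7, -23.1, 0.8]
finger_gap: 0.5
```

```bash
python3 lid.py
```

```text
282 lid angle 2.2074142277672473 [-179.5846092   186.91195585] 1.105064311603842
1666 lid angle 2.204978552281192 [-186.23032643  178.56423442] 0.8548983709674001
```

Emit:
{"api": "drive_tool", "payload": {
  "steps": [
    {"delta_pos":[5,-20,0],"yaw":0,"hand":94},
    {"delta_pos":[-10,-30,15],"yaw":0,"hand":94},
    {"delta_pos":[-25,-30,15],"yaw":0,"hand":94},
    {"delta_pos":[-38,-10,10],"yaw":0,"hand":94},
    {"delta_pos":[-38,0,10],"yaw":0,"hand":94}
  ]
}}

```text
clock: 4.83
eef_pos: [402.0, -125.4, 292.3]
eef_rot: [-3.141, 0.001, 0.246]
wrist_force: [-0.8, 0.3, 0.5]
finger_gap: 30.4
```

Emit:
{"api": "drive_tool", "payload": {
  "steps": [
    {"delta_pos":[-38,0,5],"yaw":0,"hand":94},
    {"delta_pos":[-30,0,0],"yaw":0,"hand":94},
    {"delta_pos":[0,0,0],"yaw":0,"hand":94}
  ]
}}

```text
clock: 5.08
eef_pos: [332.2, -123.8, 298.2]
eef_rot: [3.14, -0.002, 0.247]
wrist_force: [0.4, -0.3, 0.6]
finger_gap: 50.6
```

```bash
python3 lid.py
cat > shot.py <<'E'
import sys
from h import *
k=sys.argv[1]
c=cam('scene'); a=cv2.resize(c['frame'][130:280,150:290],None,fx=2.85,fy=3,interpolation=2)
t=cam('top'); b=cv2.resize(t['frame'][140:260,280:400],None,fx=3.33,fy=3.75,interpolation=2)
cv2.imwrite('pics/%s.png'%k,cv2.cvtColor(np.hstack([a,b]),cv2.COLOR_RGB2BGR))
E
python3 shot.py a4
python3 - <<'E'
from h import *
UX=np.array([.971,.24]);UY=np.array([-.24,.971]);C=np.array([487.1,-302.5])
for nm in('top','scene'):
    c=cam(nm);P=cloud(c);hsv=cv2.cvtColor(c['frame'],cv2.COLOR_RGB2HSV)
    X=P[...,:2]@UX-C[0];Y=P[...,:2]@UY-C[1]
    m=(cv2.inRange(hsv,(4,130,90),(18,255,255))>0)&(abs(X)<90)&(abs(Y)<66)&(P[...,2]>20)
    Q=np.c_[X[m],Y[m],P[...,2][m]]
    print(nm,m.sum(),np.percentile(Q,[2,10,50,90,98],axis=0).round(1).tolist())
    top=Q[Q[:,2]>Q[:,2].max()-14]; print('top part',len(top),top.mean(0).round(1),np.ptp(top,axis=0))
    # plane fit of the large face
    c0=Q.mean(0);v=np.linalg.svd(Q-c0,full_matrices=False)[2];print(c0.round(1),v[2].round(3),v[0].round(3),((Q-c0)@v[2]).std())
    # caddy grey + others: profile along y middle
    for yy in (-45,-38,-20,0,20,38,45):
        k=(abs(Y-yy)<4)&(abs(X)<78)&(P[...,2]<160)
        b=[(int(x0),np.nanmedian(P[...,2][k&(abs(X-x0)<5)]).round()) for x0 in range(-75,80,10) if (k&(abs(X-x0)<5)).any()]
        print(yy,[(x,int(z)) for x,z in b])
E
```

```text
1579 lid angle 2.2100893330477946 [-182.69869713  182.64769953] 1.0669159878028052
1864 lid angle 2.206959719964858 [-183.54349373  182.28149896] 0.8745642688354549
top 443 [[-67.0, -33.2, 59.5], [-58.9, -27.1, 64.9], [-32.9, -1.0, 123.9], [-12.1, 23.7, 143.0], [-6.9, 29.3, 146.1]]
top part 172 [-37.9  -1.7 141.2] [19.39128954 63.8235228  13.63919058]
[-32.9  -1.6 114.9] [-0.983 -0.029  0.18 ] [-0.179 -0.041 -0.983] 15.388102134216723
-45 [(-75, 68), (-65, 74), (-55, 80), (-45, 82), (-25, 93), (-15, 96), (-5, 101), (5, 106), (15, 113), (25, 118), (35, 122), (45, 123), (65, 84)]
-38 [(-75, 53), (-65, 55), (-55, 60), (-45, 63), (-25, 96), (-15, 99), (-5, 90), (5, 92), (15, 108), (25, 111), (35, 116), (45, 123), (55, 116), (65, 94), (75, 73)]
-20 [(-75, 51), (-65, 61), (-55, 62), (-45, 72), (-35, 143), (-25, 131), (-15, 107), (-5, 84), (5, 88), (15, 93), (25, 96), (35, 101), (45, 111), (55, 116), (65, 90), (75, 75)]
0 [(-75, 50), (-65, 53), (-55, 57), (-45, 65), (-35, 144), (-25, 127), (-15, 106), (-5, 83), (5, 85), (15, 93), (25, 96), (35, 101), (45, 119), (55, 113), (65, 97), (75, 77)
[... 1143 characters left out ...]
25, 133), (-15, 109), (-5, 91), (5, 88), (15, 91), (25, 106), (35, 110), (45, 127), (55, 117), (65, 99)]
0 [(-75, 111), (-45, 141), (-35, 144), (-25, 129), (-15, 108), (-5, 90), (5, 93), (15, 93), (25, 109), (45, 127), (55, 116), (65, 101)]
20 [(-75, 111), (-45, 142), (-35, 144), (-25, 129), (-15, 105), (-5, 91), (5, 95), (15, 101), (25, 105), (45, 125), (55, 116), (65, 100)]
38 [(-75, 60), (-65, 65), (-55, 54), (-45, 35), (-35, 64), (-25, 47), (-15, 90), (-5, 101), (5, 95), (15, 69), (25, 119), (35, 122), (45, 127), (55, 113), (65, 97)]
45 [(-75, 7), (-65, 8), (-55, 9), (-45, 8), (-35, 7), (-25, 6), (-15, 62), (-5, 82), (5, 38), (15, 35), (25, 97), (35, 100), (45, 103), (55, 108), (65, 99)]
```

View pics/a4.png

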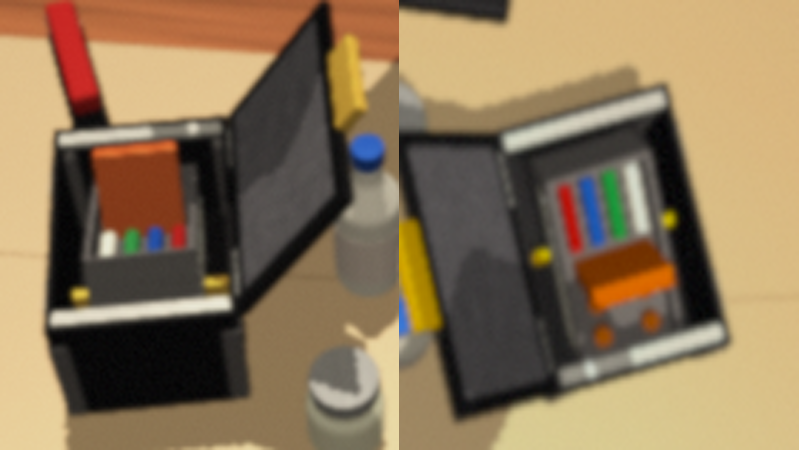

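```bash
cat > cad.py <<'E'
from h import *
UX=np.array([.971,.24]);UY=np.array([-.24,.971]);C=np.array([487.1,-302.5])
def run(zmin=120):
  for nm in('top','scene'):
    c=cam(nm);P=cloud(c);hsv=cv2.cvtColor(c['frame'],cv2.COLOR_RGB2HSV)
    X=P[...,:2]@UX-C[0];Y=P[...,:2]@UY-C[1];Z=P[...,2]
    m=(cv2.inRange(hsv,(4,130,90),(18,255,255))>0)&(abs(X)<90)&(abs(Y)<66)&(Z>zmin)
    for lab,mm in(('bright',m&(hsv[...,2]>190)),('all',m)):
        if mm.sum()<15: continue
        a=np.polyfit(Y[mm],X[mm],1); 
        print(nm,lab,mm.sum(),'slope dx/dy',a[0].round(3),'X',np.percentile(X[mm],[3,50,97]).round(1),'Y',np.percentile(Y[mm],[3,50,97]).round(1),'Z',np.percentile(Z[mm],[3,50,97]).round(1))
    # rims: tilt from strips at |Y+1.7|~40..42 handled by caller
    k=(X>8)&(X<45)&(abs(Y+2)<28)&(Z>60)&(Z<140)
    if k.sum()>30:
        A=np.c_[X[k],Y[k],np.ones(k.sum())];s=np.linalg.lstsq(A,Z[k],rcond=None)[0]
        r=Z[k]-A@s;k2=abs(r)<6;s=np.linalg.lstsq(A[k2],Z[k][k2],rcond=None)[0];print(nm,'fill tilt deg',np.degrees(np.arctan(s[:2])).round(1),'z@27',(s@[27,-2,1]).round(1))
if __name__=='__main__':
    import sys; run(float(sys.argv[1]) if len(sys.argv)>1 else 120)
E
python3 cad.py
```

```text
top bright 112 slope dx/dy -0.021 X [-45.  -39.1 -33.5] Y [-30.9  -3.4  23.2] Z [136.4 141.7 145.2]
top all 241 slope dx/dy -0.026 X [-45.9 -35.2 -22.2] Y [-31.3  -1.4  29.2] Z [122.2 139.5 145.5]
top fill tilt deg [26.   0.6] z@27 105.4
scene bright 63 slope dx/dy -0.017 X [-41.9 -36.6 -31. ] Y [-27.3  -1.5  23.3] Z [142.  144.5 148. ]
scene all 426 slope dx/dy -0.025 X [-43.6 -28.1 -20.2] Y [-31.   -1.5  28.3] Z [121.4 136.4 146.7]
scene fill tilt deg [32.3 -0.6] z@27 110.1
```

Emit:
{"api": "drive_tool", "payload": {
  "steps": [
    {"delta_pos":[38,-13,-10],"yaw":0,"hand":94},
    {"delta_pos":[38,-13,-10],"yaw":0,"hand":94},
    {"delta_pos":[38,-13,-10],"yaw":0,"hand":94},
    {"delta_pos":[38,-13,-10],"yaw":0,"hand":94},
    {"delta_pos":[31,-10,-10],"yaw":0,"hand":94}
  ]
}}

```text
clock: 5.9
eef_pos: [520.8, -186.6, 245.6]
eef_rot: [-3.141, 0.001, 0.248]
wrist_force: [-0.8, 0.5, 0.5]
finger_gap: 94.0
```

Emit:
{"api": "drive_tool", "payload": {
  "steps": [
    {"delta_pos":[-5,0.5,-30],"yaw":0.016,"hand":94},
    {"delta_pos":[0,0,-30],"yaw":0,"hand":94},
    {"delta_pos":[0,0,-30],"yaw":0,"hand":94},
    {"delta_pos":[0,0,-20],"yaw":0,"hand":94},
    {"delta_pos":[0,0,0],"yaw":0,"hand":94}
  ]
}}

```text
clock: 6.32
eef_pos: [511.8, -184.6, 132.7]
eef_rot: [-3.137, 0.006, 0.264]
wrist_force: [-0.1, 1.2, -1.1]
finger_gap: 94.0
```

```bash
python3 shot.py a5; python3 cad.py; python3 -c "
from h import *
p=manip.read_state()['eef_pos'];print(p,p[0]*.971+p[1]*.24-487.1,p[1]*.971-p[0]*.24+302.5)"
```

```text
top fill tilt deg [27.6  6.4] z@27 102.1
scene bright 32 slope dx/dy 0.013 X [-42.7 -36.5 -31.1] Y [-31.  -18.3  -5.2] Z [141.8 145.  147.9]
scene all 537 slope dx/dy 0.013 X [-52.  -28.  -14.8] Y [-57.6  -2.1  53.8] Z [121.2 139.6 425.5]
scene fill tilt deg [33.8 -0.5] z@27 110.1
[ 514.19433294 -185.77886598  138.93545086] -32.40423055225676 -1.297918768698537
```

View pics/a5.png

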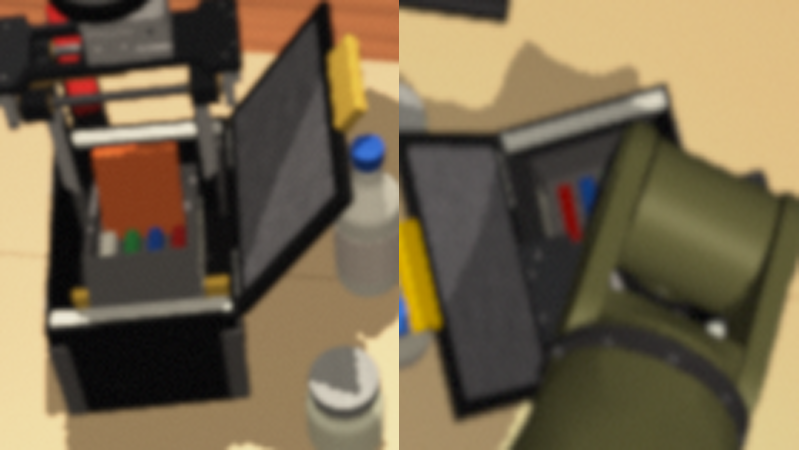

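Emit:
{"api": "drive_tool", "payload": {
  "steps": [
    {"delta_pos":[0,0,-10],"yaw":0,"hand":72},
    {"delta_pos":[0,0,0],"yaw":0,"hand":66},
    {"delta_pos":[0,0,0],"yaw":0,"hand":60},
    {"delta_pos":[0,0,0],"yaw":0,"hand":60},
    {"delta_pos":[0,0,0],"yaw":0,"hand":60}
  ],
  "squeeze": 6
}}

```text
clock: 6.93
eef_pos: [513.5, -185.8, 127.8]
eef_rot: [3.141, -0.0, 0.264]
wrist_force: [0.5, -0.5, -0.3]
finger_gap: 64.3
```

Emit:
{"api": "drive_tool", "payload": {
  "steps": [
    {"delta_pos":[0,0,0],"yaw":0,"hand":50},
    {"delta_pos":[0,0,0],"yaw":0,"hand":50},
    {"delta_pos":[0,0,0],"yaw":0,"hand":50}
  ]
}}

```text
clock: 7.18
eef_pos: [513.5, -185.7, 127.7]
eef_rot: [3.141, -0.0, 0.264]
wrist_force: [-1.0, -0.6, 2.8]
finger_gap: 64.3
```

Emit:
{"api": "drive_tool", "payload": {
  "steps": [
    {"delta_pos":[0,0,2],"yaw":0,"hand":50},
    {"delta_pos":[1.5,0.4,1.5],"yaw":0,"hand":50},
    {"delta_pos":[2,0.5,1],"yaw":0,"hand":50},
    {"delta_pos":[2.5,0.6,1],"yaw":0,"hand":50},
    {"delta_pos":[0,0,0],"yaw":0,"hand":50}
  ],
  "squeeze": 8
}}

```text
clock: 7.6
eef_pos: [519.7, -183.9, 132.9]
eef_rot: [-3.141, 0.0, 0.264]
wrist_force: [-0.3, -0.2, -4.4]
finger_gap: 64.2
```

```bash
python3 shot.py a6; python3 cad.py|grep scene; python3 -c "
from h import *
s=manip.read_state();p=s['eef_pos'];print(p,p[0]*.971+p[1]*.24-487.1,p[1]*.971-p[0]*.24+302.5,s['wrist_force'],s['moment'])"
```

```text
scene bright 26 slope dx/dy -0.074 X [-37.5 -31.7 -25.5] Y [-29.5 -20.2  -7.5] Z [145.3 148.8 151.4]
scene all 594 slope dx/dy 0.062 X [-46.4 -21.2  -8.8] Y [-62.2  -1.6  49.7] Z [121.3 144.2 419.7]
scene fill tilt deg [21.8 -0.6] z@27 104.6
[ 519.28259575 -184.00847072  132.72081276] -27.038632498404922 -0.8000480502768141 [-0.40480912 -0.52251778 -3.48758053] [-0.02385844  0.22846438 -0.03288905]
```

View pics/a6.png

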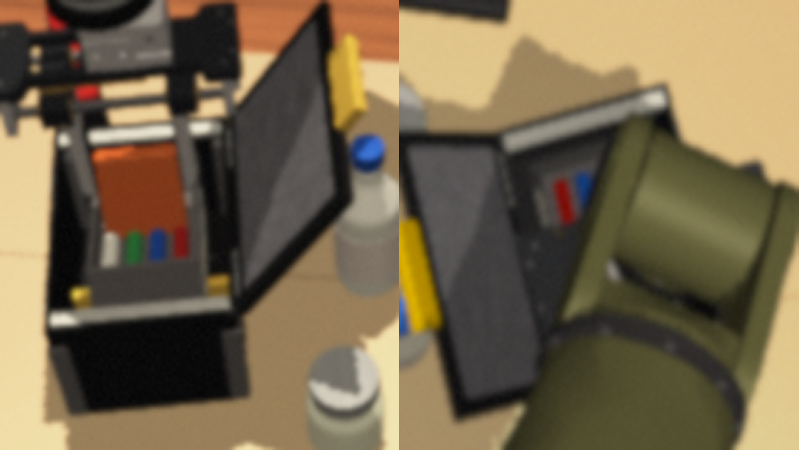

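Emit:
{"api": "drive_tool", "payload": {
  "steps": [
    {"delta_pos":[2.4,0.6,0.8],"yaw":0,"hand":50},
    {"delta_pos":[2.4,0.6,0.8],"yaw":0,"hand":50},
    {"delta_pos":[2.4,0.6,0.8],"yaw":0,"hand":50},
    {"delta_pos":[2.4,0.6,0.6],"yaw":0,"hand":50},
    {"delta_pos":[0,0,0],"yaw":0,"hand":50}
  ]
}}

```text
clock: 8.22
eef_pos: [529.5, -181.5, 136.1]
eef_rot: [3.141, -0.0, 0.264]
wrist_force: [0.4, 0.3, -5.0]
finger_gap: 63.8
```

```bash
cat > st.py <<'E'
import sys
from h import *
from cad import UX,UY,C
c=cam('scene');P=cloud(c);X=P[...,:2]@UX-C[0];Y=P[...,:2]@UY-C[1];Z=P[...,2]
# caddy's +x outer face (grey, seen by scene cam) and rim heights: profile along X for |Y|<28 and rim strips
for y0,y1 in((-44,-35),(-28,28),(32,41)):
    k=(Y>y0)&(Y<y1)&(Z<170)&(Z>8)
    print((y0,y1),[(x0,int(np.median(Z[k&(abs(X-x0)<2.5)]))) for x0 in range(-5,92,5) if (k&(abs(X-x0)<2.5)).sum()>2])
s=manip.read_state();p=s['eef_pos'];print(s['clock'],p.round(1),p[0]*.971+p[1]*.24-487.1,p[1]*.971-p[0]*.24+302.5,s['wrist_force'].round(1),s['moment'].round(2),s['finger_gap'])
a=cv2.resize(c['frame'][110:280,150:290],None,fx=4.2,fy=3.5,interpolation=2)
cv2.imwrite('pics/%s.png'%sys.argv[1],cv2.cvtColor(a,cv2.COLOR_RGB2BGR))
E
python3 st.py a7
```

```text
(-44, -35) [(-5, 145), (0, 104), (5, 90), (10, 107), (15, 107), (20, 108), (25, 109), (30, 111), (35, 108), (40, 115), (45, 119), (50, 121), (55, 121), (60, 122), (65, 122), (70, 109), (80, 110), (85, 112), (90, 112)]
(-28, 28) [(-5, 124), (0, 108), (5, 95), (10, 89), (15, 100), (20, 100), (25, 102), (30, 104), (35, 104), (40, 108), (45, 109), (50, 111), (55, 114), (60, 124), (65, 121), (70, 109), (75, 106), (80, 111), (85, 111), (90, 112)]
(32, 41) [(-5, 137), (0, 85), (5, 87), (10, 107), (15, 100), (20, 100), (25, 100), (30, 101), (35, 104), (40, 113), (45, 109), (60, 123), (65, 118), (70, 106), (80, 111), (85, 112), (90, 111)]
8.2667 [ 529.2 -181.6  135.9] -16.82014307150223 -0.8213043557589117 [ 0.4  0.2 -4.1] [-0.01  0.21 -0.06] 64.24106162520654
```

View pics/a7.png

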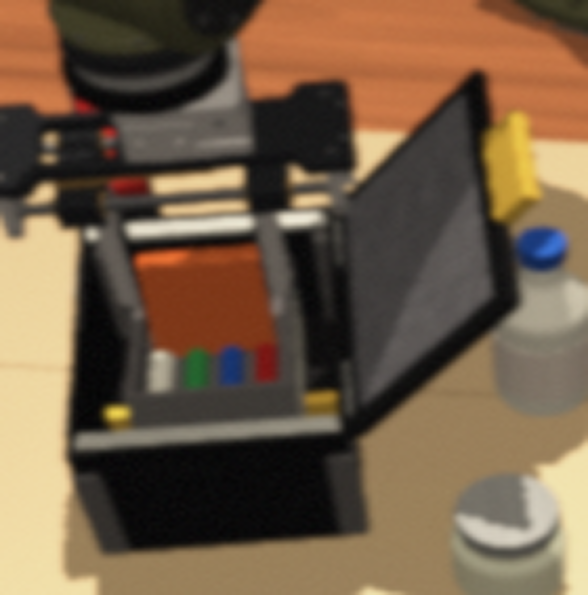

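Emit:
{"api": "drive_tool", "payload": {
  "steps": [
    {"delta_pos":[2,0.5,0.4],"yaw":0,"hand":50},
    {"delta_pos":[2,0.5,0.4],"yaw":0,"hand":50},
    {"delta_pos":[2,0.5,0.4],"yaw":0,"hand":50},
    {"delta_pos":[0,0,0],"yaw":0,"hand":50}
  ],
  "squeeze": 7
}}

```text
clock: 8.6
eef_pos: [535.3, -180.1, 137.2]
eef_rot: [3.141, -0.0, 0.264]
wrist_force: [-0.5, -0.1, -4.3]
finger_gap: 64.1
```

```bash
python3 st.py a8
```

```text
(-44, -35) [(-5, 136), (0, 144), (5, 103), (10, 94), (15, 108), (20, 107), (25, 108), (30, 108), (35, 110), (40, 109), (45, 108), (50, 117), (55, 119), (60, 119), (70, 121), (75, 115), (80, 111), (85, 112), (90, 112)]
(-28, 28) [(-5, 144), (0, 126), (5, 108), (10, 95), (15, 88), (20, 100), (25, 101), (30, 100), (35, 103), (40, 105), (45, 106), (50, 109), (55, 110), (65, 121), (70, 119), (75, 111), (80, 111), (85, 112), (90, 112)]
(32, 41) [(-5, 136), (0, 144), (5, 98), (10, 88), (15, 94), (20, 101), (25, 100), (30, 98), (35, 101), (40, 102), (45, 108), (50, 108), (65, 123), (70, 117), (75, 110), (80, 111), (85, 112), (90, 112)]
8.65 [ 535.1 -180.1  137.1] -10.68844676456871 -0.7896058361711198 [-0.5  0.5 -3.8] [-0.04  0.21 -0.01] 63.84996248169311
```

View pics/a8.png

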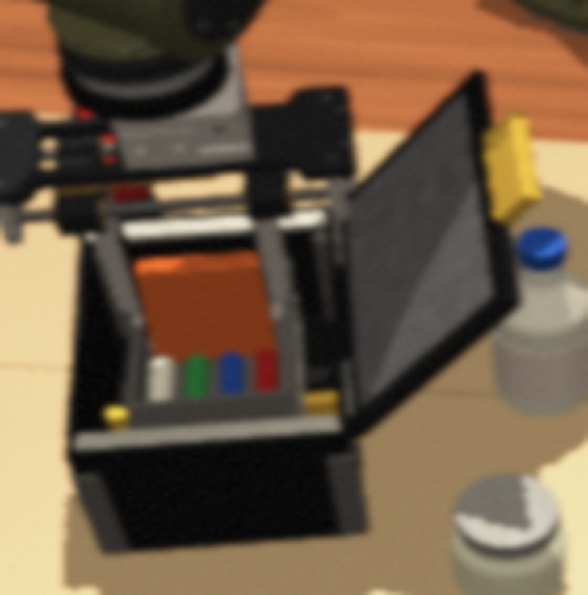

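Emit:
{"api": "drive_tool", "payload": {
  "steps": [
    {"delta_pos":[0,0,0],"yaw":0,"hand":50},
    {"delta_pos":[0,0,0],"yaw":0,"hand":50}
  ],
  "squeeze": 4.5
}}

```text
clock: 8.82
eef_pos: [534.9, -180.2, 137.1]
eef_rot: [-3.142, -0.0, 0.264]
wrist_force: [-0.1, 0.3, -5.1]
finger_gap: 63.9
```

```bash
python3 st.py a9
```

```text
(-44, -35) [(-5, 145), (0, 144), (5, 103), (10, 98), (15, 104), (20, 95), (25, 107), (30, 98), (35, 108), (40, 108), (45, 110), (50, 108), (55, 111), (60, 113), (65, 113), (70, 105), (80, 112), (85, 111), (90, 112)]
(-28, 28) [(-5, 141), (0, 114), (5, 93), (10, 84), (15, 94), (20, 96), (25, 97), (30, 97), (35, 98), (40, 100), (45, 99), (50, 102), (55, 103), (60, 111), (65, 112), (70, 107), (80, 111), (85, 112), (90, 112)]
(32, 41) [(-5, 142), (0, 139), (5, 99), (10, 92), (15, 88), (20, 99), (25, 94), (30, 95), (35, 95), (40, 97), (45, 105), (50, 100), (55, 112), (65, 112), (70, 106), (80, 112), (85, 112), (90, 113)]
8.8667 [ 534.9 -180.2  137.1] -10.94518847218393 -0.8371635381428177 [-0.2 -0.1 -4.7] [-0.03  0.2   0.05] 64.15277191798896
```

Emit:
{"api": "drive_tool", "payload": {
  "steps": [
    {"delta_pos":[2,0.5,0.3],"yaw":0,"hand":50},
    {"delta_pos":[2,0.5,0.3],"yaw":0,"hand":50},
    {"delta_pos":[2,0.5,0.3],"yaw":0,"hand":50},
    {"delta_pos":[0,0,0],"yaw":0,"hand":50},
    {"delta_pos":[0,0,0],"yaw":0,"hand":50}
  ],
  "squeeze": 4
}}

```text
clock: 9.28
eef_pos: [541.3, -178.6, 138.2]
eef_rot: [3.141, -0.001, 0.264]
wrist_force: [-0.4, 0.7, -0.5]
finger_gap: 63.9
```

```bash
python3 st.py a10
```

```text
(-44, -35) [(-5, 100), (0, 94), (5, 146), (10, 103), (15, 96), (20, 98), (25, 99), (30, 96), (35, 102), (40, 100), (45, 102), (50, 102), (55, 101), (60, 104), (65, 103), (70, 104), (80, 112), (85, 112), (90, 110)]
(-28, 28) [(-5, 151), (0, 136), (5, 110), (10, 83), (15, 92), (20, 92), (25, 92), (30, 92), (35, 93), (40, 92), (45, 92), (50, 94), (55, 95), (60, 96), (65, 104), (70, 103), (80, 111), (85, 112), (90, 112)]
(32, 41) [(-5, 98), (0, 101), (5, 145), (10, 84), (15, 101), (20, 92), (25, 92), (30, 95), (35, 97), (40, 87), (45, 94), (50, 98), (55, 93), (65, 103), (70, 102), (80, 111), (85, 112), (90, 112)]
9.3333 [ 541.2 -178.6  138.2] -4.458717595684789 -0.7996359755223921 [-0.2  1.3 -0.1] [0.26 0.19 0.04] 63.9958668754282
```

View pics/a10.png

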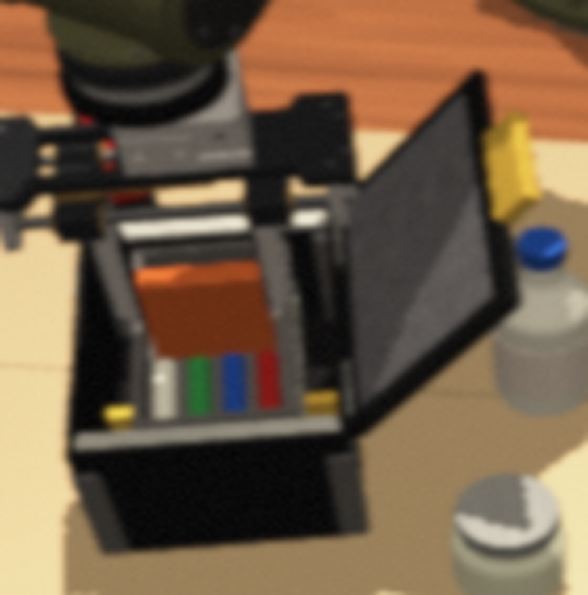

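Emit:
{"api": "drive_tool", "payload": {
  "steps": [
    {"delta_pos":[0,0,0],"yaw":0,"hand":50},
    {"delta_pos":[0,0,0],"yaw":0,"hand":50}
  ],
  "squeeze": 25
}}

```text
clock: 9.5
eef_pos: [541.1, -178.7, 138.2]
eef_rot: [3.141, -0.001, 0.264]
wrist_force: [0.8, 1.8, 0.4]
finger_gap: 63.9
```

```bash
cat > edge.py <<'E'
from h import *
from cad import UX,UY,C
c=cam('scene');P=cloud(c);X=P[...,:2]@UX-C[0];Y=P[...,:2]@UY-C[1];Z=P[...,2]
hsv=cv2.cvtColor(c['frame'],cv2.COLOR_RGB2HSV)
for y0 in(-30,-15,0,15,28):
    k=(abs(Y-y0)<5)&(X>50)&(X<95)&(Z>5)
    o=np.argsort(X[k]); print(y0,[(round(float(a),1),int(b),int(v)) for a,b,v in zip(X[k][o],Z[k][o],hsv[...,2][k][o])][::4])
m=(cv2.inRange(hsv,(4,130,90),(18,255,255))>0)&(abs(X)<60)&(abs(Y)<45)&(Z>120)&(Z<165)
for nm,b in(('bright',m&(hsv[...,2]>190)),('dark',m&(hsv[...,2]<175))):
  if b.sum()>5: print(nm,b.sum(),np.percentile(X[b],[5,50,95]).round(1),np.percentile(Z[b],[5,50,95]).round(1))
E
python3 edge.py
```

```text
-30 [(50.6, 94, 167), (54.8, 96, 183), (59.5, 95, 126), (67.3, 102, 93), (69.9, 103, 76), (71.0, 103, 85), (80.4, 110, 129), (82.4, 109, 142), (85.0, 113, 140), (88.3, 113, 138), (89.6, 111, 109), (91.0, 111, 75), (93.3, 85, 10), (93.7, 110, 23), (94.1, 51, 10), (94.3, 71, 8), (94.5, 104, 11), (94.6, 47, 11), (94.7, 70, 9), (94.9, 36, 9), (95.0, 72, 10)]
-15 [(52.0, 93, 103), (56.5, 96, 90), (67.1, 104, 85), (69.4, 106, 75), (71.0, 102, 90), (72.4, 104, 91), (81.0, 112, 123), (84.4, 114, 136), (86.2, 113, 141), (87.4, 110, 125), (88.8, 112, 126), (92.9, 70, 12), (93.0, 57, 8), (93.8, 55, 11), (94.0, 112, 42), (94.2, 57, 8), (94.3, 63, 10), (94.4, 56, 9), (94.6, 7, 18), (94.6, 80, 10), (94.7, 16, 11), (94.7, 15, 8), (94.7, 13, 12), (94.8, 65, 9)]
0 [(51.7, 95, 90), (56.4, 95, 89), (67.0, 105, 79), (69.4, 104, 74), (70.5, 106, 72), (72.6, 102, 106), (81.0, 113, 116), (83.7, 110, 141), (85.7, 109, 134), (88.2, 109, 101), (90.1, 111, 92), (92.0, 110, 46), (93.5, 86, 8), (93.8, 76, 10), (94.0, 77, 13), (94.2, 76, 10), (94.4, 110, 19), (94.6, 62, 8), (94.7, 61, 11), (94.9, 67, 6), (95.0, 1
[... 1116 characters left out ...]
4.3, 390, 38), (54.5, 409, 46), (54.6, 381, 37), (54.7, 383, 35), (55.0, 403, 40), (55.2, 403, 45), (55.3, 95, 115), (55.7, 389, 39), (56.0, 96, 124), (56.0, 398, 40), (56.3, 402, 44), (56.9, 396, 38), (57.3, 95, 108), (58.1, 96, 111), (59.5, 97, 102), (67.6, 105, 87), (68.8, 99, 90), (69.2, 104, 72), (80.0, 111, 116), (82.5, 111, 142), (83.6, 112, 145), (86.6, 113, 147), (87.8, 111, 135), (90.9, 112, 95), (92.1, 113, 90), (93.6, 36, 12), (93.8, 32, 10), (94.0, 102, 11), (94.3, 68, 11), (94.4, 61, 10), (94.5, 114, 45), (94.7, 18, 9), (94.7, 96, 8), (94.9, 65, 9), (94.9, 88, 10), (95.0, 31, 10)]
bright 35 [-12.4  -7.2  -0.5] [149.3 151.6 153.6]
dark 403 [-10.    1.8   4.1] [122.3 142.3 153.1]
```

Emit:
{"api": "drive_tool", "payload": {
  "steps": [
    {"delta_pos":[0,0,1.5],"yaw":0,"hand":50},
    {"delta_pos":[1.5,0.4,0.5],"yaw":0,"hand":50},
    {"delta_pos":[1.5,0.4,0],"yaw":0,"hand":50},
    {"delta_pos":[0,0,2],"yaw":0,"hand":50},
    {"delta_pos":[0,0,0],"yaw":0,"hand":50}
  ]
}}

```text
clock: 9.97
eef_pos: [544.0, -177.9, 142.1]
eef_rot: [3.142, 0.0, 0.264]
wrist_force: [0.2, 0.5, -4.2]
finger_gap: 63.9
```

```bash
python3 st.py a11; python3 edge.py | egrep "^(-15|0|bri|dark)" | cut -c1-200
```

```text
(-44, -35) [(-5, 104), (0, 105), (5, 107), (10, 147), (15, 103), (20, 101), (25, 104), (30, 105), (35, 106), (40, 105), (45, 102), (50, 107), (55, 106), (60, 107), (65, 108), (70, 108), (75, 108), (80, 112), (85, 111), (90, 113)]
(-28, 28) [(-5, 155), (0, 155), (5, 126), (10, 99), (15, 91), (20, 95), (25, 96), (30, 95), (35, 96), (40, 97), (45, 95), (50, 97), (55, 99), (60, 99), (70, 107), (75, 107), (80, 111), (85, 112), (90, 112)]
(32, 41) [(-5, 96), (0, 101), (5, 145), (10, 142), (15, 89), (20, 93), (25, 100), (30, 95), (35, 97), (40, 96), (45, 96), (50, 95), (55, 107), (60, 106), (70, 107), (75, 107), (80, 111), (85, 111), (90, 111)]
10.0167 [ 544.  -177.9  142. ] -1.5735059860577962 -0.7936009234266521 [ 0.1 -0.1 -4.7] [0.01 0.17 0.02] 63.80844672273699
-15 [(50.1, 98, 96), (55.7, 98, 97), (69.6, 107, 76), (72.4, 107, 78), (73.5, 108, 75), (75.0, 107, 92), (81.9, 113, 126), (83.0, 112, 136), (83.9, 109, 142), (87.2, 110, 129), (90.7, 111, 83), (91.2,
0 [(50.3, 86, 72), (53.1, 93, 77), (59.8, 99, 84), (68.5, 107, 76), (71.4, 107, 73), (73.0, 106, 80), (74.8, 105, 107), (80.2, 111, 121), (82.6, 111, 137), (85.1, 112, 142), (88.6, 113, 133), (89.8, 1
bright 36 [-8.1 -4.5  2.2] [153.7 155.9 157.6]
dark 446 [-6.9  4.8  7.2] [122.3 144.3 156.8]
```

View pics/a11.png

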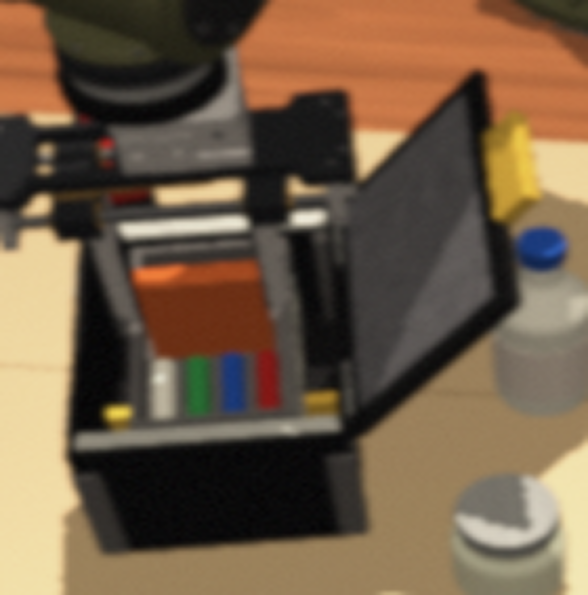

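Emit:
{"api": "drive_tool", "payload": {
  "steps": [
    {"delta_pos":[0,0,4],"yaw":0,"hand":50},
    {"delta_pos":[0,0,4],"yaw":0,"hand":50},
    {"delta_pos":[0,0,4],"yaw":0,"hand":50}
  ]
}}

```text
clock: 10.32
eef_pos: [544.0, -177.9, 154.5]
eef_rot: [3.141, -0.0, 0.264]
wrist_force: [0.6, -0.6, -4.7]
finger_gap: 63.9
```

Emit:
{"api": "drive_tool", "payload": {
  "steps": [
    {"delta_pos":[0,0,6],"yaw":0,"hand":50},
    {"delta_pos":[0,0,8],"yaw":0,"hand":50},
    {"delta_pos":[0,0,8],"yaw":0,"hand":50},
    {"delta_pos":[0,0,8],"yaw":0,"hand":50},
    {"delta_pos":[0,0,8],"yaw":0,"hand":50}
  ]
}}

```text
clock: 10.73
eef_pos: [544.0, -177.9, 193.1]
eef_rot: [3.141, -0.0, 0.264]
wrist_force: [0.2, 0.5, -4.3]
finger_gap: 64.1
```

Emit:
{"api": "drive_tool", "payload": {
  "steps": [
    {"delta_pos":[0,0,8],"yaw":0,"hand":50},
    {"delta_pos":[0,0,10],"yaw":0,"hand":50},
    {"delta_pos":[0,0,12],"yaw":0,"hand":50},
    {"delta_pos":[0,0,15],"yaw":0,"hand":50},
    {"delta_pos":[0,0,0],"yaw":0,"hand":50}
  ]
}}

```text
clock: 11.15
eef_pos: [544.8, -178.2, 240.4]
eef_rot: [3.139, -0.004, 0.264]
wrist_force: [-1.0, 0.4, -4.3]
finger_gap: 63.9
```

```bash
python3 st.py a12|tail -1; python3 lid.py
```

```text
11.2 [ 544.4 -178.   238.6] -1.1773849721139413 -1.0354347379721958 [-0.2  0.  -4.9] [-0.02  0.14 -0.01] 63.9573215446491
1567 lid angle 2.207358816649701 [-182.70724359  182.68205799] 1.0886462555716203
1838 lid angle 2.206078514732749 [-183.58904418  182.1669011 ] 0.8516091856388986
```

View pics/a12.png

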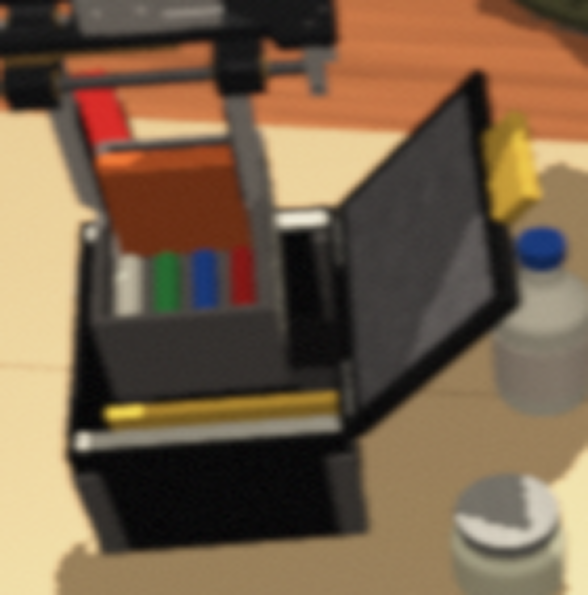

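Run:
```python
from h import *
for nm in('top','scene'):
    c=cam(nm);im=cv2.imread(f'pics/{nm}0.png');hsv=cv2.cvtColor(im,cv2.COLOR_BGR2HSV)
    m=cv2.inRange(hsv,(100,60,25),(128,255,255))
    w=cv2.inRange(hsv,(85,20,60),(130,255,255)); m|=w
    m=cv2.morphologyEx(m,cv2.MORPH_CLOSE,np.ones((5,5)))
    x0,y0,x1,y1=(175,150,255,250) if nm=='top' else (305,205,400,315)
    M=np.zeros_like(m);M[y0:y1,x0:x1]=m[y0:y1,x0:x1]
    cs=max(cv2.findContours(M,0,1)[0],key=cv2.contourArea)
    q=plane(c,cs[:,0].astype(float),4)[:,:2].astype(np.float32)
    r=cv2.minAreaRect(q);print(nm,r); b=cv2.boxPoints(r)
    (w_,h_)=r[1]; e=b[1]-b[0] if np.linalg.norm(b[1]-b[0])>np.linalg.norm(b[2]-b[1]) else b[2]-b[1]
    e*=np.sign(e[0]);print('yaw',np.arctan2(e[1],e[0]))
```

```text
top ((578.620849609375, 174.64236450195312), (135.5688934326172, 205.66934204101562), 85.97895050048828)
yaw -0.07018058
scene ((578.9625244140625, 175.6505126953125), (135.91098022460938, 207.48268127441406), 86.1047592163086)
yaw -0.067984715
```

Emit:
{"api": "drive_tool", "payload": {
  "steps": [
    {"delta_pos":[0,0,25],"yaw":0,"hand":50},
    {"delta_pos":[0,0,30],"yaw":0,"hand":50},
    {"delta_pos":[0,0,30],"yaw":0,"hand":50},
    {"delta_pos":[0,0,30],"yaw":0,"hand":50},
    {"delta_pos":[0,0,25],"yaw":0,"hand":50}
  ]
}}

```text
clock: 11.82
eef_pos: [543.9, -177.8, 378.5]
eef_rot: [3.141, -0.0, 0.264]
wrist_force: [0.5, -0.0, -2.9]
finger_gap: 63.8
```

Emit:
{"api": "drive_tool", "payload": {
  "steps": [
    {"delta_pos":[1,12,2],"yaw":-0.015,"hand":50},
    {"delta_pos":[2,22,2],"yaw":-0.025,"hand":50},
    {"delta_pos":[3,30,0],"yaw":-0.03,"hand":50},
    {"delta_pos":[3,30,0],"yaw":-0.03,"hand":50},
    {"delta_pos":[3,30,0],"yaw":-0.03,"hand":50}
  ]
}}

```text
clock: 12.23
eef_pos: [555.9, -52.7, 380.2]
eef_rot: [-3.141, 0.001, 0.132]
wrist_force: [0.1, -1.0, -3.8]
finger_gap: 64.0
```

Emit:
{"api": "drive_tool", "payload": {
  "steps": [
    {"delta_pos":[3,30,0],"yaw":-0.03,"hand":50},
    {"delta_pos":[3,30,0],"yaw":-0.03,"hand":50},
    {"delta_pos":[3,30,0],"yaw":-0.03,"hand":50},
    {"delta_pos":[3,30,0],"yaw":-0.03,"hand":50},
    {"delta_pos":[3,30,0],"yaw":-0.03,"hand":50}
  ]
}}

```text
clock: 12.65
eef_pos: [570.9, 97.7, 380.2]
eef_rot: [3.141, 0.001, -0.018]
wrist_force: [0.3, -0.4, -4.6]
finger_gap: 63.9
```

Emit:
{"api": "drive_tool", "payload": {
  "steps": [
    {"delta_pos":[3,30,-10],"yaw":-0.03,"hand":50},
    {"delta_pos":[3,28,-20],"yaw":-0.025,"hand":50},
    {"delta_pos":[2,14,-30],"yaw":-0.02,"hand":50},
    {"delta_pos":[0,5,-30],"yaw":-0.008,"hand":50},
    {"delta_pos":[0,0,-30],"yaw":0,"hand":50}
  ]
}}

```text
clock: 13.07
eef_pos: [578.5, 174.7, 258.6]
eef_rot: [3.141, 0.001, -0.098]
wrist_force: [1.2, -0.2, -4.6]
finger_gap: 63.7
```

Emit:
{"api": "drive_tool", "payload": {
  "steps": [
    {"delta_pos":[0,0,-35],"yaw":0.014,"hand":50},
    {"delta_pos":[0,0,-35],"yaw":0.014,"hand":50},
    {"delta_pos":[0,0,-30],"yaw":0,"hand":50},
    {"delta_pos":[0,0,-18],"yaw":0,"hand":50},
    {"delta_pos":[0,0,0],"yaw":0,"hand":50}
  ]
}}

```text
clock: 13.48
eef_pos: [576.8, 172.6, 137.8]
eef_rot: [3.139, 0.008, -0.071]
wrist_force: [0.6, -0.7, -4.1]
finger_gap: 63.6
```

```bash
cat > pl.py <<'E'
import sys
from h import *
c=cam('scene');P=cloud(c)
a=np.array([np.cos(-.069),np.sin(-.069)]);b=np.array([-a[1],a[0]]);M=np.array([579,175.])
X=(P[...,:2]-M)@a;Y=(P[...,:2]-M)@b;Z=P[...,2]
for y0,y1 in((-44,-37),(-28,28),(37,44)):
    k=(Y>y0)&(Y<y1)&(Z<190)&(Z>-5)
    print((y0,y1),[(x0,int(np.median(Z[k&(abs(X-x0)<2.5)]))) for x0 in range(-80,112,5) if (k&(abs(X-x0)<2.5)).sum()>2])
print('y',[(y0,int(np.median(Z[(abs(Y-y0)<2.5)&(X>20)&(X<70)&(Z<150)]))) for y0 in range(-70,75,4)])
s=manip.read_state();p=s['eef_pos'];print(s['clock'],p.round(1),s['eef_rot'].round(3),s['wrist_force'].round(1),s['moment'].round(2),s['finger_gap'])
f=cv2.resize(c['frame'][130:320,280:420],None,fx=2.85,fy=3,interpolation=2)
t=cam('top'); g=cv2.resize(t['frame'][140:270,170:310],None,fx=2.85,fy=570/130,interpolation=2)
cv2.imwrite('pics/%s.png'%sys.argv[1],cv2.cvtColor(np.hstack([f,g]),cv2.COLOR_RGB2BGR))
E
python3 pl.py a13
```

```text
(-44, -37) [(-10, 89), (-5, 101), (0, 101), (5, 150), (10, 159), (15, 102), (20, 101), (25, 103), (30, 101), (35, 103), (40, 102), (45, 101), (50, 102), (55, 100), (60, 10), (65, 7), (70, 85), (75, 65), (80, 4), (85, 5), (90, 5), (95, 5), (100, 6), (105, 4), (110, 1)]
(-28, 28) [(-80, 97), (-75, 93), (-70, 86), (-10, 150), (-5, 151), (0, 150), (5, 117), (10, 82), (15, 91), (20, 92), (25, 91), (30, 92), (35, 91), (40, 93), (45, 91), (50, 93), (55, 85), (60, 6), (65, 4), (70, 85), (75, 61), (80, 5), (85, 5), (90, 4), (95, 4), (100, 4), (105, 2), (110, 2)]
(37, 44) [(0, 100), (5, 159), (10, 154), (15, 101), (30, 101), (35, 102), (40, 103), (45, 101), (55, 6), (60, 4), (65, 99), (70, 45), (75, 63), (80, 4), (85, 5), (90, 5), (95, 5), (100, 5), (105, 4), (110, 2)]
y [(-70, 2), (-66, 5), (-62, 5), (-58, 5), (-54, 5), (-50, 5), (-46, 6), (-42, 102), (-38, 83), (-34, 87), (-30, 94), (-26, 92), (-22, 82), (-18, 82), (-14, 92), (-10, 93), (-6, 90), (-2, 82), (2, 88), (6, 93), (10, 93), (14, 82), (18, 82), (22, 92), (26, 93), (30, 91), (34, 84), (38, 101), (42, 6), (46, 4), (50, 5), (54, 5), (58, 5), (62, 5), (66, 5), (70, 4), (74, 2)]
13.5333 [578.  172.9 140.9] [ 3.14   0.004 -0.071] [-0.1  0.2 -3.2] [0.03 0.1  0.  ] 63.66359541609452
```

View pics/a13.png

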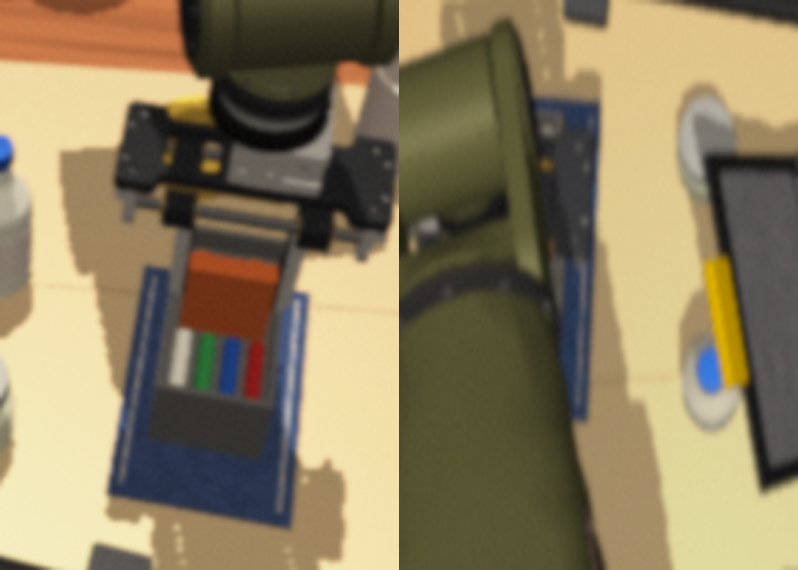

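Emit:
{"api": "drive_tool", "payload": {
  "steps": [
    {"delta_pos":[0,1,-10],"yaw":0,"hand":50},
    {"delta_pos":[0,0.5,-10],"yaw":0,"hand":50},
    {"delta_pos":[0,0,-8],"yaw":0,"hand":50},
    {"delta_pos":[0,0,-3],"yaw":0,"hand":50},
    {"delta_pos":[0,0,0],"yaw":0,"hand":50}
  ]
}}

```text
clock: 14.0
eef_pos: [578.6, 174.6, 111.0]
eef_rot: [3.141, 0.001, -0.071]
wrist_force: [0.5, 0.2, -4.3]
finger_gap: 63.9
```

Emit:
{"api": "drive_tool", "payload": {
  "steps": [
    {"delta_pos":[0,0,-1.5],"yaw":0,"hand":50},
    {"delta_pos":[0,0,0],"yaw":0,"hand":50}
  ]
}}

```text
clock: 14.17
eef_pos: [579.1, 174.6, 110.7]
eef_rot: [-3.141, -0.0, -0.071]
wrist_force: [-0.2, -0.7, -4.2]
finger_gap: 64.2
```

Emit:
{"api": "drive_tool", "payload": {
  "steps": [
    {"delta_pos":[0,0,-1],"yaw":0,"hand":50},
    {"delta_pos":[0,0,0],"yaw":0,"hand":50}
  ]
}}

```text
clock: 14.33
eef_pos: [579.0, 174.7, 109.6]
eef_rot: [-3.141, -0.0, -0.071]
wrist_force: [-0.8, 0.8, -4.7]
finger_gap: 63.8
```

Emit:
{"api": "drive_tool", "payload": {
  "steps": [
    {"delta_pos":[0,0,-1.5],"yaw":0,"hand":50},
    {"delta_pos":[0,0,0],"yaw":0,"hand":50}
  ]
}}

```text
clock: 14.5
eef_pos: [579.6, 174.7, 108.7]
eef_rot: [-3.141, -0.002, -0.071]
wrist_force: [2.8, -0.3, 1.9]
finger_gap: 63.9
```

Emit:
{"api": "drive_tool", "payload": {
  "steps": [
    {"delta_pos":[0,0,-1],"yaw":0,"hand":50},
    {"delta_pos":[0,0,0],"yaw":0,"hand":50}
  ]
}}

```text
clock: 14.67
eef_pos: [580.0, 174.7, 108.2]
eef_rot: [-3.141, -0.003, -0.071]
wrist_force: [3.6, -1.1, 5.8]
finger_gap: 63.7
```

Emit:
{"api": "drive_tool", "payload": {
  "steps": [
    {"delta_pos":[0,0,-1],"yaw":0,"hand":50},
    {"delta_pos":[0,0,0],"yaw":0,"hand":50}
  ]
}}

```text
clock: 14.83
eef_pos: [580.5, 174.6, 107.7]
eef_rot: [-3.141, -0.005, -0.071]
wrist_force: [5.0, -1.4, 7.0]
finger_gap: 63.9
```

Emit:
{"api": "drive_tool", "payload": {
  "steps": [
    {"delta_pos":[0,0,0],"yaw":0,"hand":50},
    {"delta_pos":[0,0,0],"yaw":0,"hand":50},
    {"delta_pos":[0,0,0],"yaw":0,"hand":50}
  ],
  "squeeze": 3
}}

```text
clock: 15.08
eef_pos: [579.2, 174.7, 106.3]
eef_rot: [-3.141, -0.001, -0.071]
wrist_force: [1.6, -0.8, 4.0]
finger_gap: 64.0
```

Emit:
{"api": "drive_tool", "payload": {
  "steps": [
    {"delta_pos":[0,0,0],"yaw":0,"hand":70},
    {"delta_pos":[0,0,0],"yaw":0,"hand":84},
    {"delta_pos":[0,0,0],"yaw":0,"hand":84},
    {"delta_pos":[0,0,0],"yaw":0,"hand":84},
    {"delta_pos":[0,0,0],"yaw":0,"hand":84}
  ]
}}

```text
clock: 15.5
eef_pos: [578.8, 174.6, 105.8]
eef_rot: [3.142, 0.0, -0.071]
wrist_force: [-0.1, -0.2, 0.2]
finger_gap: 84.2
```

```bash
python3 pl.py a14
```

```text
(-44, -37) [(-70, 70), (-65, 70), (-60, 71), (-55, 68), (-50, 67), (-45, 67), (-40, 68), (-35, 69), (-30, 69), (-25, 5), (-20, 70), (-15, 40), (-10, 68), (-5, 69), (0, 69), (5, 103), (10, 117), (15, 70), (20, 69), (25, 68), (30, 66), (35, 65), (40, 68), (45, 67), (50, 70), (55, 58), (60, 59), (65, 69), (70, 47), (75, 35), (80, 5), (85, 4), (90, 4), (95, 3), (100, 5), (105, 4), (110, 1)]
(-28, 28) [(-75, 68), (-70, 59), (-65, 50), (-60, 58), (-55, 59), (-10, 118), (-5, 119), (0, 120), (5, 90), (10, 84), (15, 51), (20, 60), (25, 59), (30, 59), (35, 59), (40, 59), (45, 60), (50, 59), (55, 59), (60, 61), (65, 62), (70, 69), (75, 38), (80, 4), (85, 5), (90, 4), (95, 5), (100, 5), (105, 2), (110, 1)]
(37, 44) [(-75, 69), (-70, 68), (-65, 67), (-60, 62), (-55, 70), (-50, 70), (-45, 70), (-40, 70), (-35, 69), (-30, 68), (-25, 68), (-20, 68), (-15, 69), (-10, 69), (-5, 71), (0, 105), (5, 125), (10, 96), (15, 68), (20, 69), (25, 69), (30, 68), (35, 69), (40, 67), (45, 68), (50, 69), (55, 71), (60, 69), (65, 69), (70, 69), (75, 36), (80, 6), (85, 5), (90, 6), (95, 5), (100, 5), (105, 2), (110, 0)]
y [(-70, 2), (-66, 5), (-62, 5), (-58, 5), (-54, 5), (-50, 5), (-46, 4), (-42, 47), (-38, 69), (-34, 51), (-30, 60), (-26, 61), (-22, 60), (-18, 50), (-14, 57), (-10, 61), (-6, 61), (-2, 52), (2, 50), (6, 61), (10, 61), (14, 60), (18, 50), (22, 58), (26, 62), (30, 61), (34, 55), (38, 68), (42, 69), (46, 4), (50, 5), (54, 5), (58, 4), (62, 5), (66, 5), (70, 4), (74, 2)]
15.55 [578.9 174.6 105.8] [ 3.142  0.    -0.071] [ 0.1  0.5 -0.1] [ 0.03  0.18 -0.02] 83.9847036347242
```

View pics/a14.png

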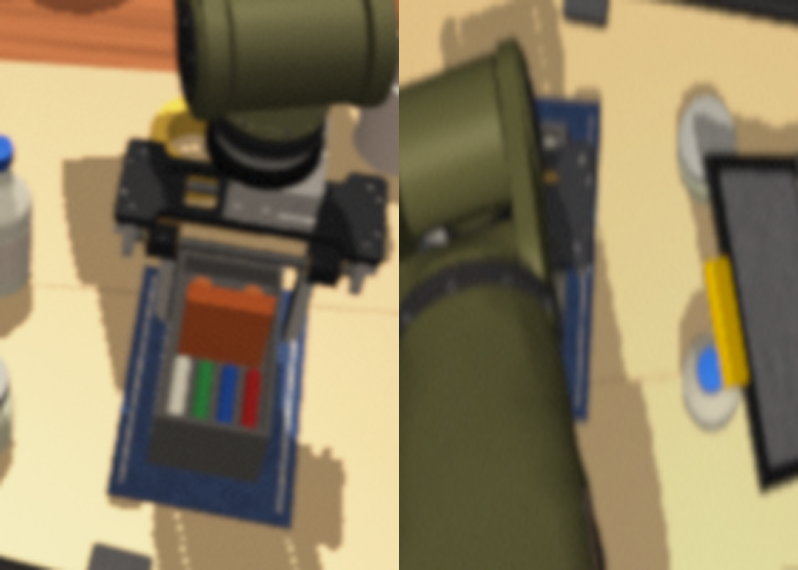

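Caddy flat on the mat (rim 69 everywhere). Raise the open gripper straight up, then clear of the view.

Emit:
{"api": "drive_tool", "payload": {
  "steps": [
    {"delta_pos":[0,0,8],"yaw":0,"hand":90},
    {"delta_pos":[0,0,25],"yaw":0,"hand":90},
    {"delta_pos":[0,0,35],"yaw":0,"hand":90},
    {"delta_pos":[0,0,35],"yaw":0,"hand":90},
    {"delta_pos":[-10,10,35],"yaw":0,"hand":90}
  ]
}}

```text
clock: 16.02
eef_pos: [569.4, 183.5, 246.1]
eef_rot: [3.141, -0.0, -0.073]
wrist_force: [-0.1, 0.5, 0.5]
finger_gap: 90.0
```

Emit:
{"api": "drive_tool", "payload": {
  "steps": [
    {"delta_pos":[-25,30,0],"yaw":0,"hand":90},
    {"delta_pos":[-25,30,0],"yaw":0,"hand":90},
    {"delta_pos":[-25,30,0],"yaw":0,"hand":90},
    {"delta_pos":[-25,30,0],"yaw":0,"hand":90},
    {"delta_pos":[-25,30,0],"yaw":0,"hand":90}
  ]
}}

```text
clock: 16.43
eef_pos: [442.5, 335.7, 244.9]
eef_rot: [-3.141, -0.001, -0.071]
wrist_force: [0.8, 0.9, 0.7]
finger_gap: 90.2
```

Emit:
{"api": "drive_tool", "payload": {
  "steps": [
    {"delta_pos":[-25,30,0],"yaw":0,"hand":90},
    {"delta_pos":[-25,30,0],"yaw":0,"hand":90},
    {"delta_pos":[-25,30,0],"yaw":0,"hand":90},
    {"delta_pos":[-25,30,0],"yaw":0,"hand":90},
    {"delta_pos":[0,0,0],"yaw":0,"hand":90}
  ]
}}

```text
clock: 16.85
eef_pos: [339.9, 458.5, 244.6]
eef_rot: [-3.14, 0.0, -0.066]
wrist_force: [-0.6, 0.4, 0.0]
finger_gap: 89.9
```

```bash
python3 lid.py
python3 - <<'E'
from h import *
c=cam('scene','f_s.png');t=cam('top','f_t.png')
for nm,q in(('s',c),('t',t)):
    P=cloud(q)
    m=((abs(P[...,0]-579)<110)&(abs(P[...,1]-175)<75)&(abs(P[...,2]-69)<5))
    r=cv2.minAreaRect(P[m][:,:2].astype(np.float32));print(nm,m.sum(),r)
s=manip.read_state();print(s['clock'],s['eef_pos'],s['wrist_force'])
E
```

```text
1577 lid angle 2.2074714994440563 [-182.77880628  182.56616288] 1.101682366102063
1852 lid angle 2.2064073422511266 [-183.3466847   182.52962537] 0.8665756738025456
s 642 ((578.6942138671875, 175.71755981445312), (84.01019287109375, 153.6519775390625), 85.7982177734375)
t 343 ((578.215087890625, 174.70291137695312), (85.14611053466797, 150.34530639648438), 86.13812255859375)
17.05 [344.47904852 454.10588567 244.35053698] [-0.35091927 -0.84082391  0.97672623]
```

View pics/f_s.png

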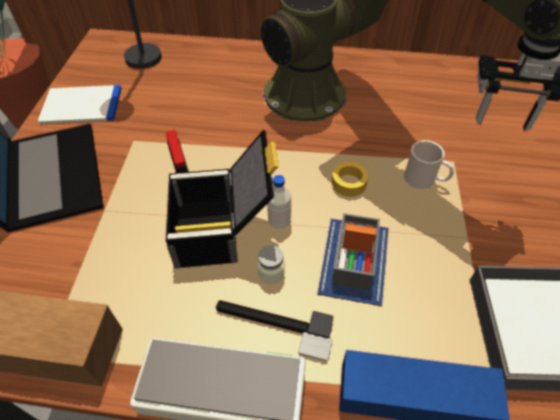

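View pics/f_t.png

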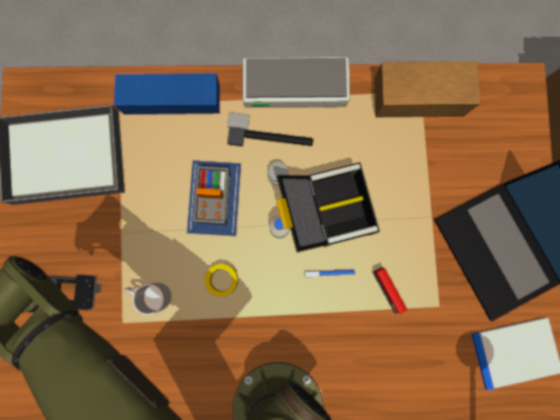

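The caddy is centred on the mat (578.5, 175) and lined up with it. The lid is at its stop (2.207 rad), and the other objects haven't moved. Handing in.

```bash
python3 -c "
from cell import manip
print(manip.sign_off())"
```

```text
the job is handed in; nothing more can be done
None
```

The job is done and handed in at about 17 s on the robot's clock. The caddy is flat on the blue mat and released, and the lid is left open at its stop.

- **Lid:** I pushed it open by the tab with closed fingers until the wrist force rose to about 23 N at the stop. Both cameras still measured it at about 2.207 rad at the end.
- **Levelling:** I took the handle lightly by its two ends, so the caddy could pivot, and drew it towards +x until it hung level and rested on the divider. With the grip eased to 4 N it slipped down about 3–4 mm onto the divider. The force from the caddy stayed around its own weight, about 4.5 N.
- **Lifting out:** I centred the caddy between the lips, tightened the grip to 25 N and lifted it out. No contact force showed.
- **Placing:** It touched the mat one end first, tilted by about 2 degrees and with up to 7 N, then settled flat when I loosened the grip.

**Last checks:** the caddy's centre is at about (578.5, 175), against the mat's (579, 175). Its direction matches the mat's within about 0.01 rad, and its rim is level at about 69 mm. By eye in both camera views, the other objects are where they were; I did not measure them.

**Disagreement:** the scene camera read the caddy's tilt inside the case about 7 degrees too steep. I used the positions of the rim and handle edges for the tilt instead.

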